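Wedge up the front of an instrument and hold it

ROBOT

A 6-joint arm with a two-finger parallel gripper is mounted at the origin on the work surface. World frame = base frame: x ahead of the robot, y to its left, z up, the work surface at z = 0. Lengths are in mm, angles in degrees, forces in N, time in s.
With the tool pointing down it reaches from about 350 to 850 mm from the base axis. Payload 8.1 kg.
Tool frame: the origin (TCP) lies on the centre line of the jaws, within the pads' length; the fingertips stand 19 mm ahead of it and the grasp point (between the pads) is the TCP; z points along the fingers, y is the direction in which the jaws open and shut (so a half turn about z gives the same grasp; the last joint's range is limited). The gripper opens to 85 mm and grips with 20 to 120 N. Pads are 22 mm wide; open, the fingers measure 114 mm over their backs; the gripper's body (76 mm by 85 mm) begins 54 mm behind the grasp point. The pads swing forward as they close: fully open they stand 13 mm farther back than shut.
Start: joints at [-71.07, 7.471, 85.268, -0, 87.261, -4.893], TCP at [242.373, -548.872, 250.292] pointing down, gripper open.
Joint ranges: [-169.43, 169.43], [-51.17, 129.36], [1.28, 143.12], [-76.62, 256.62], [0, 156.53], [-152.29, 152.29]. Speed limits (degrees/s): [136.94, 136.94, 159.86, 180, 180, 180].

INTERFACE

Orientations are given as [roll, pitch, yaw] about the fixed x, y, z axes, in that order (R = Rz(yaw) Ry(pitch) Rx(roll)).
In Python, from bench import r, viewer gives the robot as it stands.
- The arm moves only by the tool carry_out, never from a script. Its argument "commands" is a list that holds one entry, the list of rows, each a list of 7 numbers: the finger opening in mm, from 0 to 85.4, then the shift along the tool's x, y, z in mm, then the turn, a rotation vector about the tool's x, y, z in degrees. A call has 1 to 5 rows; each row is the pose to reach, as a shift and turn from the pose commanded when the call began, along the tool's axes at that moment; what a row does not reach only later rows make up. A row lasts 1/8 s, in which the tool goes at most 62.5 mm and 10.7 degrees, less where a joint would pass 70% of its speed; a pose out of reach is approached as far as the arm can. A call with a gripper value outside its range is refused whole. The fingers move at their own pace and stop on an object; "grip_force" is the grip in N (left out, the last holds). Time passes only in rows, so rows that repeat a pose let the fingers close. It gives the time, the measured TCP pose, the force and the opening at its end, in the units of the state.
- r.sense(): the state, without advancing time (a new reading comes with each control period).
- viewer.snapshot(name): name is "scene" or "top" or "wrist"; returns the picture (400x640x3 uint8, red, green, blue); there is no depth.
- viewer.calibration(name): a dict with "camera_matrix" (3x3 intrinsics, pixels), "rvec" (rotation vector, rad) and "tvec" (3), from world to camera coordinates, as OpenCV has them. Camera axes: x right, y down, z forward; pixel columns grow to the right and rows downward; lengths in mm; the calibration is good to about 2 mm. A picture is of the moment at which its call begins: read the wrist's pose just before it. calibration takes no time and is no camera call; for the wrist camera it gives the pose at the moment of the call.
- r.hand_in(): hands the job in, once; it reports no verdict.
The state is a dict: "time": time; "joint_pos": joint angles; "qd": joint speeds; "joint_efforts": joint torques, N m; "tool_pos": TCP position; "tcp_rot": TCP orientation; "ft_force": force on the tool from outside, world axes, zero at the start; "wrist_torque": the same for the moment, N m; "finger_gap": finger opening in mm.
Only numpy, scipy, OpenCV 4.12 (cv2) and the standard library are available. Lean on these libraries where they do the work, as an engineer would, in place of code of your own. Each camera call takes 0.05 s, during which the arm holds its last target. There are 200 camera calls.

TASK

Take the orange levelling wedge by its black grip, lay it flat on the grey base plate in front of the instrument, and slide its thin end straight in under the middle of the instrument's front edge (between the front feet) until both front feet hang about 5 mm clear of the plate - the edge then sits on the wedge's yellow band - while the rear feet stay down. Finish holding: keep the grip closed on the wedge, pushed in place and flat on the plate, so that a colleague could fit new pads under the front feet. Do not touch the instrument with the robot, do not shift it from its place, and leave the other things on the table alone.

Things in the scene. Friction and masses are not known exactly. Their poses are not given: they have to be found in the camera images.
- wedge: Orange wedge, 0.14 kg, flat on the table at the right. Origin: on the underside, below the centre of its black upright grip (x -15 to 15, y -9 to 9, z 20 to 65 mm). +x points to the thin end. 40 mm wide. 20 mm thick from x = -25 to 65 mm, then the top slopes evenly (1 in 5) to 3 mm at the blunt thin end, x = 150 mm. Yellow band across the slope: x = 87.5 to 110 mm (15.5 to 11 mm thick).
- wedge_tip (a point): Middle of the wedge's thin end, on the underside (wedge x = 150 mm, z = 0); same axes as the wedge.
- base_plate: Fixed grey plate, 400 (x) x 220 (y) x 12 mm thick, origin at the centre of its underside, on the table. The instrument stands on its +x half; the wedge is laid on the bare -x half and pushed to +x. Stop bar behind the instrument (front face x = 184 mm, 12 mm high); 10 mm high rails beside it (inner faces y = -85 and 85 mm).
- base_top (a point): Centre of the base plate's top surface (12 mm above the table); same axes as the plate.
- instrument: White instrument, grey lid with blue and red labels, 180 (x) x 160 (y) x 99 mm high, 0.6 to 1.2 kg, loose on four black feet (20 x 20 x 8 mm high, in the corners, flush with front and rear; 110 mm between the front feet). Origin: centre, at the feet's undersides. The front with the display faces -x, to the bare half of the plate. Stands square to the plate, 4 mm before the stop bar.
- front_edge (a point): Middle of the instrument's lower front edge (x = -90, y = 0, z = 8 mm in its frame, same axes), 8 mm above the plate; the wedge enters below it. Once it touches, each 5 mm of further push lifts the edge 1 mm; the instrument pivots on its rear feet and may slip back up to 4 mm to the stop bar.
- foot_front_left (a point): Underside centre of the front foot on the instrument's +y side (x = -80 mm, y = 65 mm); at the plate's top surface when standing.
- foot_front_right (a point): Underside centre of the front foot on the -y side (x = -80 mm, y = -65 mm).
- feet_rear (a point): Point midway between the undersides of the two rear feet (x = 80 mm, y = 0).
- screwdriver: Screwdriver lying on the table on the right, about 200 mm long. Leave alone; origin at the centre of its underside.
- pliers: Pliers with red handles lying flat, about 140 mm long, 60 mm wide and 14 mm high. Leave alone; origin at the centre of its underside.
- bottle: Brown drinks bottle with red cap, 60 mm across, 190 mm tall, standing. Leave alone; origin at the centre of its underside.
- adapter: Black power adapter block, 100 x 50 x 32 mm, lying flat. Leave alone; origin at the centre of its underside.
- tape_roll: Yellow tape roll lying flat, 90 mm across, 24 mm high. Leave alone; origin at the centre of its underside.
- pad_jar: Clear jar of pads with black lid, 60 mm across, 70 mm tall, standing. Leave alone; origin at the centre of its underside.

How it is judged:
By the outcome, as a careful person would: the job done as asked, in the order asked, and still so for the second after the job is handed in, while the arm keeps its last pose, push and grip.
It also fails if it takes over 38 s, if anything falls off the work surface, if the arm or the gripper's body presses on something with over 40 N, if the wrist force passes 120 N, or if a joint passes its speed limit or range.

## Working session

There is one attempt and no reset: what is moved stays moved. The work goes in short steps, Python scripts to look and compute and a tool call to move; the robot and the scene stay as the last step left them, time stands still between calls to the robot, and variables do not carry over. Pictures are saved under pics/ and viewed, about 8 in all and at most 12, crops included, and the job is handed in when it is done.

Besides the shell and the picture viewer there is one more tool, called after "Request:" by a JSON object that holds its "op" and its "data", one argument or row to a line. carry_out: Moves the arm, as the interface text tells. Its arguments: {"type":"object","properties":{"commands":{"type":"array","items":{"type":"array","items":{"type":"array","items":{"type":"number"}}}},"grip_force":{"type":"number"}},"required":["commands"]}

```bash
ls; mkdir -p pics; python3 - <<'E'
from bench import r, viewer
import cv2
s=r.sense(); print({k:s[k] for k in('time','tool_pos','tcp_rot','ft_force','finger_gap')})
for n in('scene','top'):
    im=viewer.snapshot(n); cv2.imwrite(f'pics/{n}0.png',im[:,:,::-1]); c=viewer.calibration(n); print(n,c)
E
```

```text
pics
{'time': 0.0, 'tool_pos': array([ 242.2264398 , -548.36559361,  249.24174214]), 'tcp_rot': array([-1.79894356e+02, -9.65126363e-03,  2.38229352e+01]), 'ft_force': array([ 0.06358576, -0.47052937, -0.21960324]), 'finger_gap': 85.55287569217712}
scene {'camera_matrix': array([[450.35210645,   0.        , 319.35044003],
       [  0.        , 450.35210645, 195.21618929],
       [  0.        ,   0.        ,   1.        ]]), 'rvec': array([ 0.65461984,  2.54364333, -1.23089941]), 'tvec': array([ 464.75628313, -136.84150801, 1715.90246452])}
top {'camera_matrix': array([[379.87008449,   0.        , 316.82748246],
       [  0.        , 379.87008449, 198.39164737],
       [  0.        ,   0.        ,   1.        ]]), 'rvec': array([ 2.11683641, -2.14468611,  0.22272008]), 'tvec': array([   5.98876181,  562.96637556, 1078.0429822 ])}
```

View pics/top0.png

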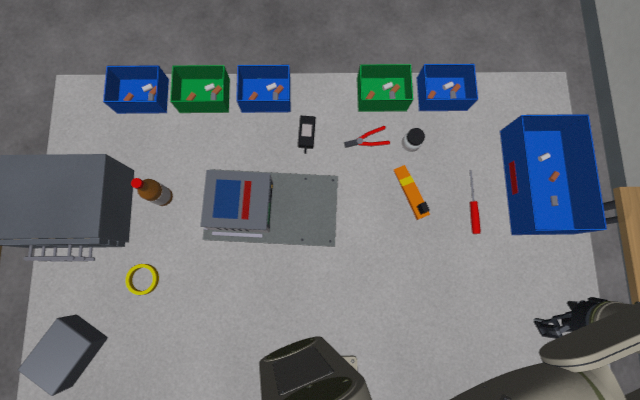

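View pics/scene0.png

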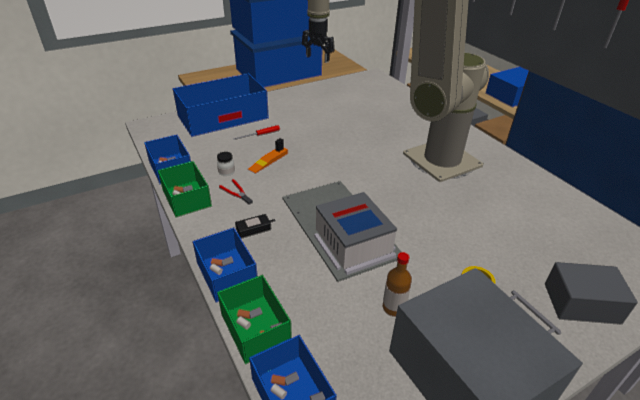

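The top view shows the plate spanning about (203–338, 170–245), with its bare half to the right, which is world −y. The wedge runs from its thin end at about (402,167) to its grip at (422,208). The scene view agrees with this.

```bash
cat > h.py <<'E'
import numpy as np, cv2
from bench import r, viewer
def ray(c,uv):
    R=cv2.Rodrigues(np.array(c['rvec']))[0]; t=np.array(c['tvec']).ravel(); K=np.array(c['camera_matrix'])
    uv=np.atleast_2d(uv).astype(float)
    d=(R.T@np.linalg.inv(K)@np.c_[uv,np.ones(len(uv))].T).T
    return -R.T@t,d
def cast(c,uv,z):
    o,d=ray(c,uv); return o+d*((z-o[2])/d[:,2])[:,None]
def proj(c,P):
    return cv2.projectPoints(np.atleast_2d(P).astype(float),np.array(c['rvec']),np.array(c['tvec']),np.array(c['camera_matrix']),None)[0][:,0]
def mask(im,lo,hi):
    return cv2.inRange(cv2.cvtColor(im,cv2.COLOR_RGB2HSV),lo,hi)
def big(m):
    return max(cv2.findContours(m,cv2.RETR_EXTERNAL,cv2.CHAIN_APPROX_NONE)[0],key=cv2.contourArea)
E
python3 - <<'E'
from h import *
np.set_printoptions(precision=1,suppress=True)
im=cv2.imread('pics/top0.png')[:,:,::-1].copy(); c=viewer.calibration('top')
print('cam',ray(c,[0,0])[0])
o=mask(im,(8,150,100),(35,255,255)); o[:, :380]=0;o[:,440:]=0
k=big(o); b=cv2.boxPoints(cv2.minAreaRect(k)); print('wedge box',b,cast(c,b,5))
y=mask(im,(22,150,100),(35,255,255)); y[:, :380]=0;y[:,440:]=0
m=cv2.moments(big(y)); p=[m['m10']/m['m00'],m['m01']/m['m00']]; print('band',p,cast(c,p,13))
bl=mask(im,(0,0,0),(180,255,60)); bl[:, :412]=0; bl[:,432:]=0; bl[:195]=0; bl[225:]=0
print('grip',cv2.minAreaRect(big(bl)),cast(c,cv2.minAreaRect(big(bl))[0],55))
print(im[210,270:345:5].tolist())
print(im[165:182,300].tolist()); print(im[235:252,300].tolist())
big1=cv2.resize(im[150:260,190:450],None,fx=3,fy=3,interpolation=cv2.INTER_CUBIC)
w=viewer.snapshot('wrist'); 
out=np.zeros((330+240,780,3),np.uint8); out[:330]=big1; out[330:,:384]=cv2.resize(w,(384,240))
cv2.imwrite('pics/a.png',out[:,:,::-1])
E
```

```text
cam [ 350.5   21.7 1164.4]
wedge box [[393.2 169.3]
 [405.7 163.4]
 [429.7 213.7]
 [417.2 219.6]] [[ 663.2 -245.6    5. ]
 [ 682.4 -286.6    5. ]
 [ 520.1 -351.7    5. ]
 [ 501.9 -311.4    5. ]]
band [406.19444444444446, 180.58333333333334] [[ 624.3 -282.6   13. ]]
grip ((422.6982727050781, 207.6293182373047), (9.06014633178711, 8.66622543334961), 66.80140686035156) [[ 531.1 -316.    55. ]]
[[48, 53, 53], [94, 100, 100], [97, 100, 102], [98, 102, 103], [97, 100, 102], [102, 107, 108], [98, 102, 103], [102, 106, 105], [101, 105, 105], [102, 105, 106], [102, 106, 108], [102, 105, 106], [104, 108, 109], [101, 106, 105], [159, 157, 157]]
[[155, 153, 153], [158, 156, 157], [157, 156, 157], [155, 153, 154], [154, 153, 153], [157, 155, 156], [153, 152, 152], [157, 156, 157], [152, 151, 152], [115, 119, 120], [100, 103, 105], [101, 105, 106], [101, 106, 106], [101, 105, 106], [101, 106, 107], [101, 106, 107], [102, 106, 107]]
[[99, 103, 105], [101, 105, 105], [104, 107, 109], [101, 105, 105], [94, 96, 98], [95, 100, 101], [101, 105, 107], [102, 106, 106], [101, 105, 105], [105, 109, 108], [154, 153, 153], [155, 153, 154], [160, 158, 160], [162, 160, 161], [162, 160, 161], [159, 157, 158], [155, 154, 154]]
```

View pics/a.png

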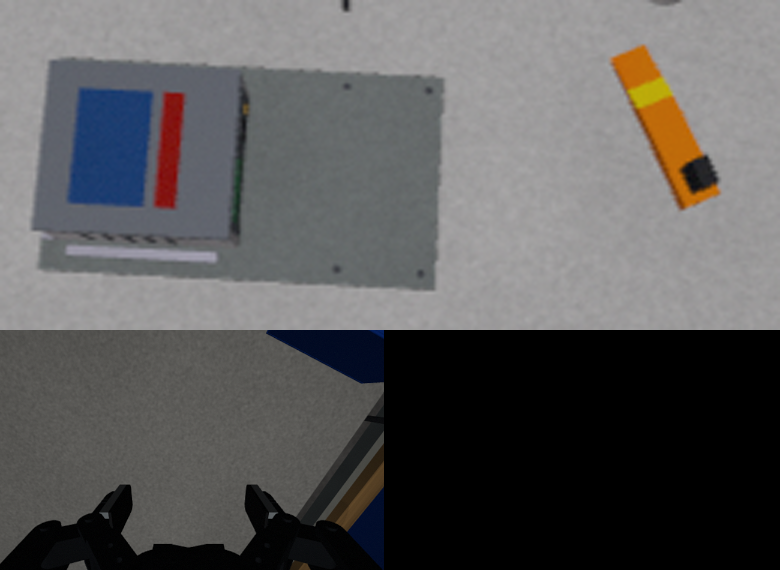

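```bash
cat >> h.py <<'E'
def edge(gray,c,a,b,z,n=40,w=6):
    """subpixel edge along a->b (px): strongest gradient across; returns world line fit (point, heading deg)"""
    a,b=np.array(a,float),np.array(b,float); t=(b-a)/np.linalg.norm(b-a); nn=np.array([-t[1],t[0]])
    s=np.arange(-w,w+.01,.25); pts=[]
    for f in np.linspace(.03,.97,n):
        q=(a+f*(b-a))+s[:,None]*nn
        v=cv2.remap(gray,q[:,0].astype(np.float32)[None],q[:,1].astype(np.float32)[None],cv2.INTER_LINEAR)[0]
        v=np.convolve(v,np.ones(5)/5,'same'); g=np.abs(np.gradient(v))[4:-4]; pts.append(q[4:-4][g.argmax()])
    W=cast(c,np.array(pts),z)[:,:2]
    l=cv2.fitLine(W.astype(np.float32),cv2.DIST_HUBER,0,.5,.01).ravel(); d=l[:2]; p=l[2:]
    return p,np.degrees(np.arctan2(d[1],d[0])),d
def meet(p,d,q,e):
    k=np.linalg.solve(np.c_[d,-e],q-p); return p+k[0]*d
E
python3 - <<'E'
from h import *
np.set_printoptions(precision=1,suppress=True)
im=cv2.imread('pics/top0.png'); g=cv2.cvtColor(im,cv2.COLOR_BGR2GRAY).astype(np.float32); c=viewer.calibration('top')
X=lambda u,v:(190+u/3,150+v/3)
E={'front':edge(g,c,X(443,84),X(436,284),12),'+x side':edge(g,c,X(260,69),X(436,77),12),'-x side':edge(g,c,X(60,271),X(430,290),12)}
for k,v in E.items(): print(k,v[0],v[1])
A=meet(E['front'][0],E['front'][2],E['+x side'][0],E['+x side'][2]);B=meet(E['front'][0],E['front'][2],E['-x side'][0],E['-x side'][2])
print('corners',A,B,np.linalg.norm(A-B),'mid',(A+B)/2)
d=A-B; h=np.degrees(np.arctan2(d[1],d[0]))+90; u=np.array([np.cos(np.radians(h)),np.sin(np.radians(h))]); print('plate heading',h,'front mid edge instr',(A+B)/2+u*200)
s=r.sense();print(s['time'],s['tool_pos'],s['tcp_rot'])
cw=viewer.calibration('wrist'); R=cv2.Rodrigues(cw['rvec'])[0]; print('wrist cam pos',-R.T@np.array(cw['tvec']).ravel(),'axes',R, cw['camera_matrix'][0])
E
```

```text
front [533.3 -60.7] -3.6858225
+x side [650.2  30.6] 86.654175
-x side [433.5 122.4] 86.16716
corners [644.5 -67.8] [421.7 -53.5] 223.18466 mid [533.1 -60.7]
plate heading 86.31418 front mid edge instr [546.  138.9]
0.15 [ 242.2 -548.5  249.5] [-179.9   -0.    23.8]
wrist cam pos [ 310.5 -518.8  374. ] axes [[ 0.4 -0.9 -0. ]
 [-0.9 -0.4  0.3]
 [-0.3 -0.1 -1. ]] [322.5   0.  313.8]
```

Request:
{"op": "carry_out", "data": {
  "commands": [
    [[85,58,-15,12,0,0,0],[85,116,-30,24,0,0,0],[85,174,-45,36,0,0,0],[85,232,-60,48,0,0,0],[85,290,-74,58,0,0,0]]
  ],
  "grip_force": 60
}}

```text
time: 0.78
tool_pos: [478.9, -362.4, 191.5]
tcp_rot: [-180.0, 0.0, 23.8]
ft_force: [0.5, -1.3, 0.0]
finger_gap: 85.2
```

Request:
{"op": "carry_out", "data": {
  "commands": [
    [[85,40,-10,6,0,0,0.9],[85,68,-17,12,0,0,1.8],[85,68,-17,12,0,0,1.8],[85,68,-17,12,0,0,1.8]]
  ]
}}

```text
time: 1.27
tool_pos: [532.6, -321.3, 180.1]
tcp_rot: [-180.0, 0.0, 22.0]
ft_force: [-0.3, 0.6, 0.1]
finger_gap: 85.2
```

```bash
python3 - <<'E'
from h import *
s=r.sense();print(s['time'],s['tool_pos'],s['tcp_rot'])
c=viewer.calibration('wrist'); im=viewer.snapshot('wrist'); np.savez('w1.npz',im=im,**{k:np.array(v) for k,v in c.items()})
cv2.imwrite('pics/w1.png',im[:,:,::-1])
E
```

```text
1.275 [ 532.61282428 -321.29715288  180.07331526] [-1.79984287e+02  4.16138055e-02  2.20450650e+01]
```

View pics/w1.png

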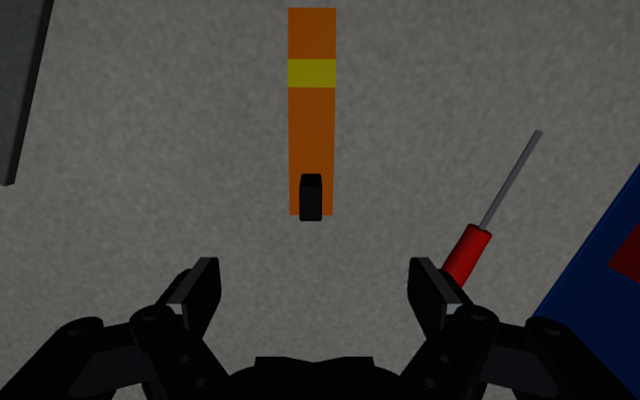

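The wedge is upright in the wrist view: thin end at row 8, yellow band at rows 59–87, grip top around (311,185–220). The screwdriver handle is near (470,250), to the right.

```bash
python3 - <<'E'
from h import *
np.set_printoptions(precision=1,suppress=True)
z=np.load('w1.npz'); c={k:z[k] for k in('camera_matrix','rvec','tvec')}; im=z['im']; g=cv2.cvtColor(im,cv2.COLOR_RGB2GRAY).astype(np.float32)
o=mask(im,(5,150,40),(40,255,255)); x,y,w,h=cv2.boundingRect(big(o)); print(x,y,w,h)
tip=cast(c,[[288,8],[336,8]],3); print('tip',tip,tip.mean(0))
sat=cv2.cvtColor(im,cv2.COLOR_RGB2HSV)[:,:,1].astype(np.float32)
L=edge(sat,c,(288,100),(289.5,165),20); Rr=edge(sat,c,(335,100),(334,165),20); print(L,Rr)
n=np.array([-L[2][1],L[2][0]]); print('width',(Rr[0]-L[0])@n,'heading',L[1],Rr[1])
s=cast(c,[[470,300],[443,270],[490,225],[480,228]],10); print('screwdriver',s)
u=L[2]*np.sign(L[2][0]); T=tip.mean(0)[:2]; O=T-150*u; print('origin',O, 'mid lateral',((L[0]+Rr[0])/2-O)@n)
for q in s: print('scr in wedge frame',(q[:2]-O)@u,(q[:2]-O)@np.array([-u[1],u[0]]))
k=big(mask(im,(0,0,0),(180,255,35))[160:225,295:330]); print(cv2.boundingRect(k))
gt=cast(c,[[300,220.5],[322,220.5],[301,175],[321,175]],65); print('grip top',gt)
for q in gt: print((q[:2]-O)@u,(q[:2]-O)@np.array([-u[1],u[0]]))
E
```

```text
288 8 48 207
tip [[ 662.8 -245.9    3. ]
 [ 677.7 -282.6    3. ]] [ 670.2 -264.3    3. ]
(array([ 569.8, -282.2], dtype=float32), np.float32(21.3862), array([0.9, 0.4], dtype=float32)) (array([ 589.6, -317.4], dtype=float32), np.float32(21.581638), array([0.9, 0.4], dtype=float32))
width -40.03022 heading 21.3862 21.581638
screwdriver [[ 478.8 -521.1   10. ]
 [ 499.3 -477.6   10. ]
 [ 560.  -496.3   10. ]
 [ 553.6 -488.9   10. ]]
origin [ 530.5 -319. ] mid lateral -0.07261504967559418
scr in wedge frame -121.92182813378247 -169.343657478113
scr in wedge frame -86.89518769499148 -136.31154687654362
scr in wedge frame -37.20118127954425 -175.91323621406895
scr in wedge frame -40.45611871481611 -166.6486189111213
(5, 14, 22, 47)
grip top [[ 514.7 -317.1   65. ]
 [ 521.2 -333.2   65. ]
 [ 549.2 -304.4   65. ]
 [ 554.9 -318.4   65. ]]
-14.066687884982489 7.544958148321161
-13.866081730459552 -9.866670499078085
22.70264982180261 6.751580961798506
22.8777246638347 -8.409759989640632
```

Request:
{"op": "carry_out", "data": {
  "commands": [
    [[60,-1,-3,45,0,0,0.5],[60,-1,-3,90,0,0,0.5],[50,-1,-3,120,0,0,0.5],[40,-1,-3,134,0,0,0.5],[35,-1,-3,134,0,0,0.5]]
  ]
}}

```text
time: 1.95
tool_pos: [530.3, -319.0, 45.9]
tcp_rot: [-179.9, 0.0, 21.5]
ft_force: [-0.4, 0.1, 1.0]
finger_gap: 34.9
```

Request:
{"op": "carry_out", "data": {
  "commands": [
    [[0,0,0,0,0,0,0],[0,0,0,0,0,0,0],[0,0,0,0,0,0,0],[0,0,0,0,0,0,0],[0,0,0,0,0,0,0]]
  ],
  "grip_force": 80
}}

```text
time: 2.58
tool_pos: [532.1, -319.6, 48.3]
tcp_rot: [179.8, -0.1, 21.5]
ft_force: [-1.4, -0.1, 7.1]
finger_gap: 17.1
```

Request:
{"op": "carry_out", "data": {
  "commands": [
    [[0,0,0,-10,0,0,0],[0,0,0,-35,0,0,0],[0,0,0,-70,0,0,0],[0,0,0,-100,0,0,0],[0,0,0,-100,0,0,0]]
  ]
}}

```text
time: 3.2
tool_pos: [532.9, -319.7, 150.2]
tcp_rot: [179.7, -0.2, 21.5]
ft_force: [-0.3, -0.0, -1.1]
finger_gap: 16.8
```

```bash
python3 - <<'E'
from h import *
np.set_printoptions(precision=1,suppress=True)
s=r.sense();print(s['time'],s['tool_pos'],s['tcp_rot'],s['ft_force'],s['finger_gap'])
c=viewer.calibration('wrist'); im=viewer.snapshot('wrist'); np.savez('w2.npz',im=im,**{k:np.array(v) for k,v in c.items()})
cv2.imwrite('pics/w2.png',im[:,:,::-1])
E
```

```text
3.2 [ 532.9 -319.7  150.2] [179.7  -0.2  21.5] [-0.3 -0.  -1.1] 16.81929240108433
```

View pics/w2.png

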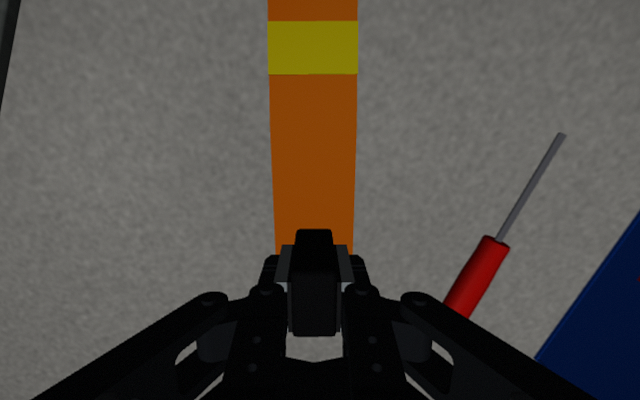

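```bash
cat >> h.py <<'E'
from scipy.optimize import least_squares
from scipy.spatial.transform import Rotation as Rot
def wedge_pose(im,c,yaw0,o0,flat=True):
    """wedge pose from the 4 yellow band corners (subpixel by rect of contour)"""
    y=mask(im,(24,150,60),(36,255,255)); k=big(y)
    b=cv2.approxPolyDP(cv2.convexHull(k),6,True)[:,0].astype(float)
    P=np.array([[x,s*20,z] for x,z in((110,11),(87.5,15.5)) for s in(1,-1)])
    def f(v): return Rot.from_euler('zyx',[v[3],0 if flat else v[4],0],degrees=True).apply(P)+v[:3]
    p0=proj(c,f([*o0,yaw0,0])); b=np.array([b[np.argmin(((b-q)**2).sum(1))] for q in p0])
    n=4 if flat else 5
    s=least_squares(lambda v:(proj(c,f(list(v)+[0]))-b).ravel(),[*o0,yaw0,0][:n])
    return s.x,np.sqrt((s.fun**2).mean()),b
E
python3 - <<'E'
from h import *
np.set_printoptions(precision=2,suppress=True)
z=np.load('w2.npz'); c={k:z[k] for k in('camera_matrix','rvec','tvec')}
for fl in(True,False): print(wedge_pose(z['im'],c,21.5,[532,-319,103],fl))
E
```

```text
(array([ 532.59, -320.29,  102.37,   21.92]), np.float64(0.6208392093330206), array([[267.,  22.],
       [357.,  21.],
       [268.,  73.],
       [357.,  73.]]))
(array([ 531.87, -320.65,  110.52,   22.08,    4.32]), np.float64(0.34614448048442686), array([[267.,  22.],
       [357.,  21.],
       [268.,  73.],
       [357.,  73.]]))
```

Request:
{"op": "carry_out", "data": {
  "commands": [
    [[0,16,-40,0,0,0,-10],[0,32,-80,0,0,0,-20],[0,48,-120,0,0,0,-30],[0,64,-160,0,0,0,-40],[0,80,-200,0,0,0,-50]]
  ]
}}

```text
time: 3.88
tool_pos: [530.7, -101.4, 144.2]
tcp_rot: [-179.8, -0.0, 71.8]
ft_force: [0.3, 0.3, -1.2]
finger_gap: 16.7
```

Request:
{"op": "carry_out", "data": {
  "commands": [
    [[0,25,-8,0,0,0,-7],[0,50,-16,10,0,0,-14],[0,68,-22,25,0,0,-14.8],[0,68,-22,25,0,0,-14.8],[0,68,-22,25,0,0,-14.8]]
  ]
}}

```text
time: 4.5
tool_pos: [532.4, -32.2, 120.6]
tcp_rot: [-179.9, 0.0, 86.2]
ft_force: [0.2, -0.3, -0.6]
finger_gap: 17.1
```

```bash
python3 - <<'E'
from h import *
np.set_printoptions(precision=2,suppress=True)
s=r.sense();print(s['time'],s['tool_pos'],s['tcp_rot'],s['ft_force'],s['finger_gap'])
c=viewer.calibration('wrist'); im=viewer.snapshot('wrist'); np.savez('w3.npz',im=im,**{k:np.array(v) for k,v in c.items()})
cv2.imwrite('pics/w3.png',im[:,:,::-1])
p=s['tool_pos']; print(wedge_pose(im,c,s['tcp_rot'][2],[p[0],p[1],p[2]-48]))
E
```

```text
4.5 [532.44 -32.21 120.64] [-179.93    0.02   86.23] [ 0.19 -0.3  -0.56] 17.067606914470673
(array([532.66, -33.07,  73.53,  86.81]), np.float64(0.17588680181625319), array([[267.,  21.],
       [357.,  20.],
       [268.,  74.],
       [357.,  73.]]))
```

View pics/w3.png

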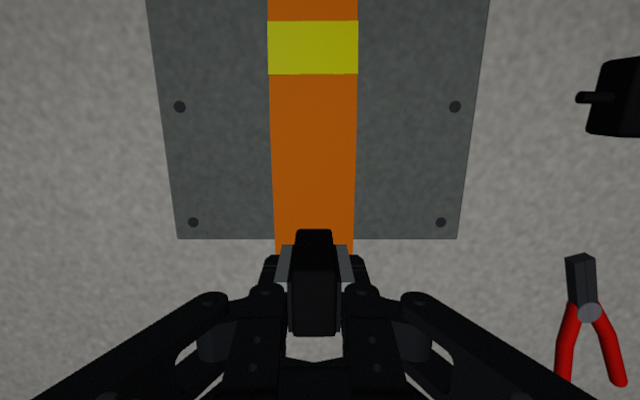

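The wedge is held straight over the plate. The plate's side edges run about (147,5)→(177,235) and (489,5)→(457,235), its front edge lies at row 239, and the band is at rows 20–74.

```bash
python3 - <<'E'
from h import *
np.set_printoptions(precision=2,suppress=True)
z=np.load('w3.npz'); c={k:z[k] for k in('camera_matrix','rvec','tvec')}; im=z['im']; g=cv2.cvtColor(im,cv2.COLOR_RGB2GRAY).astype(np.float32)
L=edge(g,c,(147,5),(177,235),12);Rr=edge(g,c,(489,5),(457,235),12);F=edge(g,c,(180,239),(265,239),12);F2=edge(g,c,(362,239),(455,239),12)
print(L[1],Rr[1],F[1],F2[1])
A=meet(F[0],F[2],L[0],L[2]);B=meet(F2[0],F2[2],Rr[0],Rr[2]); print(A,B,np.linalg.norm(A-B),(A+B)/2)
h=np.radians((L[1]+Rr[1])/2%180); u=np.array([np.cos(h),np.sin(h)]); v=np.array([-u[1],u[0]])
M=(A+B)/2; v0=wedge_pose(im,c,86.2,[532,-32,73])[0]; w=v0[:2]-M
print('heading plate',np.degrees(h),'front edge normal',np.degrees(np.arctan2(*(B-A)[::-1]))+90,'wedge lateral',w@v,'tip lat',(w+150*np.array([np.cos(np.radians(v0[3])),np.sin(np.radians(v0[3]))]))@v,'along from front',w@u, 'instr edge',M+200*u)
E
```

```text
86.22379 86.27499 -3.7409308 -3.7409332
[423.19 -53.18] [642.05 -67.49] 219.32817 [532.62 -60.34]
heading plate 86.24938 front edge normal 86.25906 wedge lateral 1.7509662731278453 tip lat 3.220508990169879 along from front 27.214864940573037 instr edge [545.71 139.23]
```

```bash
cat >> h.py <<'E'
def wedge_sides(im,c,zb,rows=(150,225),cols=(270,274,356.5,354)):
    S=cv2.cvtColor(im,cv2.COLOR_RGB2HSV)[:,:,1].astype(np.float32)
    a=edge(S,c,(cols[0],rows[0]),(cols[1],rows[1]),zb+20,w=5); b=edge(S,c,(cols[2],rows[0]),(cols[3],rows[1]),zb+20,w=5)
    h=np.radians((a[1]%180+b[1]%180)/2); n=np.array([-np.sin(h),np.cos(h)])
    return a[1]%180,b[1]%180,(a[0]-b[0])@n,(a[0]@n+b[0]@n)/2,n
E
python3 - <<'E'
from h import *
np.set_printoptions(precision=2,suppress=True)
z=np.load('w3.npz'); c={k:z[k] for k in('camera_matrix','rvec','tvec')}; im=z['im']
M=np.array([532.62,-60.34])
for zb in(70,72.6,75):
    s=wedge_sides(im,c,zb); print(zb,s[:3],'lat',s[3]-M@s[4])
S=cv2.cvtColor(im,cv2.COLOR_RGB2HSV)[:,:,1]; 
for row in(120,160,200,225): print(row,np.where(S[row,220:400]>150)[0][[0,-1]]+220)
E
```

```text
70 (np.float32(86.69783), np.float32(86.44303), np.float32(41.0113)) lat 1.9926871933787424
72.6 (np.float32(86.69809), np.float32(86.443016), np.float32(40.32398)) lat 1.980902685820979
75 (np.float32(86.69793), np.float32(86.443085), np.float32(39.689526)) lat 1.9703011736273766
120 [270 356]
160 [271 355]
200 [273 353]
225 [274 353]
```

Request:
{"op": "carry_out", "data": {
  "commands": [
    [[0,4,2,20,0,0,0.3],[0,4,2,40,0,0,0.3],[0,4,2,52,0,0,0.3],[0,4,2,57,0,0,0.3],[0,4,2,57,0,0,0.3]]
  ]
}}

```text
time: 5.18
tool_pos: [535.2, -28.2, 64.5]
tcp_rot: [180.0, -0.0, 86.0]
ft_force: [-0.0, -0.3, -1.4]
finger_gap: 17.3
```

Request:
{"op": "carry_out", "data": {
  "commands": [
    [[0,0,0,1,0,0,0],[0,0,0,2,0,0,0],[0,0,0,3,0,0,0],[0,0,0,3,0,0,0]]
  ]
}}

```text
time: 5.68
tool_pos: [535.0, -27.8, 61.3]
tcp_rot: [-180.0, -0.0, 86.0]
ft_force: [-0.6, -0.0, -1.1]
finger_gap: 17.1
```

Request:
{"op": "carry_out", "data": {
  "commands": [
    [[0,0,0,0.5,0,0,0],[0,0,0,1,0,0,0],[0,0,0,1,0,0,0]]
  ]
}}

```text
time: 6.05
tool_pos: [535.1, -27.9, 60.4]
tcp_rot: [180.0, -0.0, 86.0]
ft_force: [-1.2, -0.4, 0.8]
finger_gap: 17.3
```

```bash
python3 - <<'E'
from h import *
np.set_printoptions(precision=2,suppress=True)
s=r.sense();print(s['time'],s['tool_pos'],s['tcp_rot'],s['ft_force'],s['wrist_torque'],s['finger_gap'])
for n in('wrist','scene'):
    c=viewer.calibration(n); im=viewer.snapshot(n); np.savez(f'{n}4.npz',im=im,**{k:np.array(v) for k,v in c.items()}); cv2.imwrite(f'pics/{n}4.png',im[:,:,::-1])
    if n=='wrist': wc,wi=c,im
a=wi[:,100:540]; b=cv2.resize(im[160:300,270:430],None,fx=2.2,fy=2.2)
out=np.zeros((400,440+352,3),np.uint8); out[:,:440]=a; out[:b.shape[0],440:]=b
cv2.imwrite('pics/b4.png',out[:,:,::-1])
E
```

```text
6.05 [535.1  -27.9   60.39] [179.99  -0.    86.02] [-1.17 -0.39  0.84] [0.1  0.05 0.02] 17.29369820686787
```

View pics/b4.png

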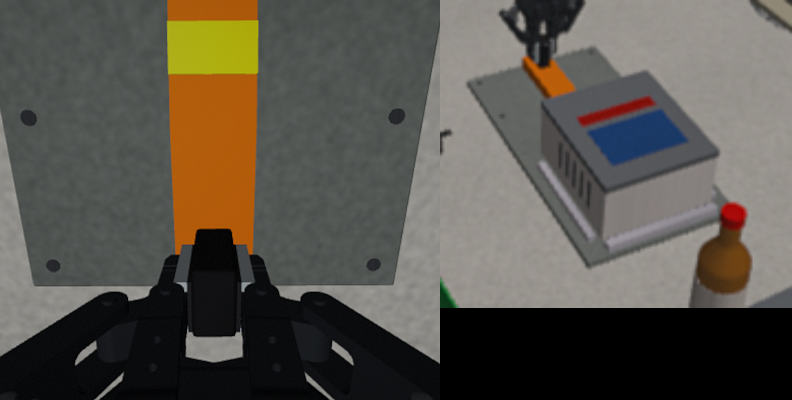

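The wedge now rests on the plate, clear of the instrument. In the crop the plate corners are at about (35,285) and (394,285), and the band at rows 21–73.

```bash
python3 - <<'E'
from h import *
np.set_printoptions(precision=2,suppress=True)
z=np.load('wrist4.npz'); c={k:z[k] for k in('camera_matrix','rvec','tvec')}; im=z['im']; g=cv2.cvtColor(im,cv2.COLOR_RGB2GRAY).astype(np.float32)
L=edge(g,c,(106,130),(134,280),12);Rr=edge(g,c,(523,130),(496,270),12);F=edge(g,c,(140,285.5),(180,285.5),12,w=4);F2=edge(g,c,(445,285.5),(490,285.5),12,w=4)
A=meet(F[0],F[2],L[0],L[2]);B=meet(F2[0],F2[2],Rr[0],Rr[2]); print(L[1],Rr[1],F[1],F2[1],A,B,np.linalg.norm(A-B))
M=(A+B)/2; h=np.radians((L[1]%180+Rr[1]%180)/2); u=np.array([np.cos(h),np.sin(h)]); v=np.array([-u[1],u[0]])
for zb in(12,):
    s=wedge_sides(im,c,zb,(120,225),(268.5,274,357.5,354)); print(s[:3],'lat at front',s[3]-M@s[4])
    for al in (30,200): # lateral of wedge line vs plate axis
        p=M+al*u; print(al,s[3]-p@s[4])
w=wedge_pose(im,c,86,[535,-28,12]); print(w[0],w[1],'along from instr edge',(w[0][:2]-M)@u-200,'lat',(w[0][:2]-M)@v, 'instr edge',M+200*u)
E
```

```text
86.22246 86.28428 -3.9869661 -3.9869323 [423.05 -52.84] [641.85 -67.39] 219.28085
(np.float32(86.38068), np.float32(86.413246), np.float32(40.392063)) lat at front -0.56030273
30 -0.48516846
200 -0.059143066
[535.39 -28.76  13.34  86.61] 0.1740082931625838 along from instr edge -168.51545493512452 lat -0.8856450227635344 instr edge [545.52 139.46]
```

Request:
{"op": "carry_out", "data": {
  "commands": [
    [[0,5,-0.2,1,0,0,0],[0,12,-0.3,1.5,0,0,0],[0,20,-0.4,1.5,0,0,0],[0,28,-0.5,1.5,0,0,0],[0,35,-0.5,1.5,0,0,0]]
  ]
}}

```text
time: 6.78
tool_pos: [538.4, 6.8, 60.3]
tcp_rot: [179.8, 0.0, 86.0]
ft_force: [-0.3, -3.8, 7.0]
finger_gap: 17.6
```

Request:
{"op": "carry_out", "data": {
  "commands": [
    [[0,3,0,0,0,0,0],[0,6,0,0,0,0,0],[0,9,0,0,0,0,0],[0,12,0,0,0,0,0],[0,15,0,0,0,0,0]]
  ]
}}

```text
time: 7.4
tool_pos: [539.5, 20.8, 60.3]
tcp_rot: [179.8, 0.1, 86.0]
ft_force: [-1.2, -9.9, 6.2]
finger_gap: 16.9
```

```bash
python3 - <<'E'
from h import *
np.set_printoptions(precision=2,suppress=True)
s=r.sense();print(s['time'],s['tool_pos'],s['tcp_rot'],s['ft_force'],s['wrist_torque'],s['finger_gap'])
for n in('wrist','scene'):
    c=viewer.calibration(n); im=viewer.snapshot(n); np.savez(f'{n}5.npz',im=im,**{k:np.array(v) for k,v in c.items()})
    if n=='wrist': cv2.imwrite('pics/w5.png',im[:,:,::-1])
E
```

```text
7.4 [539.48  20.76  60.33] [179.82   0.12  86.  ] [-1.16 -9.88  6.21] [-1.13  0.21  0.01] 16.90971708956894
```

View pics/w5.png

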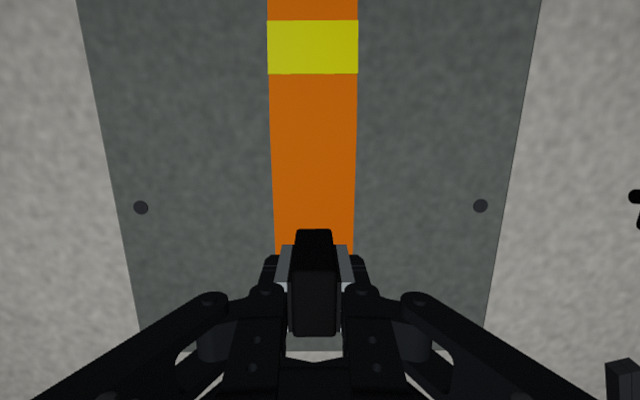

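Request:
{"op": "carry_out", "data": {
  "commands": [
    [[0,3,0,0,0,0,0],[0,6,0,0,0,0,0],[0,9,0,0,0,0,0],[0,12,0,0,0,0,0],[0,14,0,0,0,0,0]]
  ]
}}

```text
time: 8.12
tool_pos: [540.4, 34.5, 60.3]
tcp_rot: [179.8, 0.1, 86.0]
ft_force: [-0.3, -10.3, 7.5]
finger_gap: 17.0
```

```bash
cat > chk.py <<'E'
from h import *
import sys
np.set_printoptions(precision=2,suppress=True)
t=sys.argv[1]
s=r.sense();print(s['time'],s['tool_pos'],s['tcp_rot'],s['ft_force'],s['wrist_torque'],s['finger_gap'])
I={n:viewer.snapshot(n) for n in('wrist','scene','top')}; C={n:viewer.calibration(n) for n in I}
for n in I: cv2.imwrite(f'pics/{n}{t}.png',I[n][:,:,::-1])
# wedge against the plate sides, wrist picture
im,c=I['wrist'],C['wrist']; g=cv2.cvtColor(im,cv2.COLOR_RGB2GRAY).astype(np.float32)
pt=lambda P:proj(c,[*P,12])[0]
u=np.array([np.cos(np.radians(86.25)),np.sin(np.radians(86.25))]); v=np.array([-u[1],u[0]]); E0=np.array([545.5,139.4])
off=s['tool_pos'][:2]
al=(off-E0)@u
Ls=[edge(g,c,pt(E0+(al+35)*u+k*110*v),pt(E0+(al+80)*u+k*110*v),12,w=9) for k in(1,-1)]
W=wedge_sides(im,c,12,(120,225),(268.5,274,357.5,354))
M=(Ls[0][0]+Ls[1][0])/2; print('plate headings',Ls[0][1],Ls[1][1],'width',(Ls[0][0]-Ls[1][0])@v,'wedge heading',W[0],W[1])
for a in(0,100,150): print('lat of wedge x=',a,W[3]-(M@v*v+(off@u+a)*u)@W[4])
w=wedge_pose(im,c,86.3,[*off,12]); print('wedge pose',w[0],'x from edge',(w[0][:2]-E0)@u,'tcp',al)
# instrument motion: features on lid tracked from the first pictures
O=E0+90*u; res=[]
for n in('top','scene'):
    g0=cv2.cvtColor(cv2.imread(f'pics/{n}0.png'),cv2.COLOR_BGR2GRAY); g1=cv2.cvtColor(I[n],cv2.COLOR_RGB2GRAY); c=C[n]
    lid=np.array([[*(O+a*u+b*v),111] for a,b in((-92,-82),(92,-82),(92,82),(-92,82))]); m=np.zeros_like(g0); cv2.fillConvexPoly(m,proj(c,lid).astype(int),255)
    p=cv2.goodFeaturesToTrack(g0,40,.05,4,mask=m); q,st,_=cv2.calcOpticalFlowPyrLK(g0,g1,p,None,winSize=(11,11),maxLevel=1,criteria=(3,50,.001))
    ok=st.ravel()>0; p,q=p[ok,0],q[ok,0]; res.append((c,cast(c,p,111),q-p)); print(n,len(p),'median flow',np.median(q-p,0))
def move(P,x): # x: slip along u, along v, tilt deg (front up, about rear foot edge), yaw deg
    Q=P-[*(O+90*u),12]; B=np.array([[*u,0],[*v,0],[0,0,1]]); Q=Q@B.T
    Q=Rot.from_euler('zy',[x[3],x[2]],degrees=True).apply(Q)+[x[0],x[1],0]
    return Q@B+[*(O+90*u),12]
f=lambda x:np.concatenate([(proj(c,move(P,x))-proj(c,P)-d).ravel() for c,P,d in res])
for k in([1,1,1,1],[1,0,1,0]):
    x=least_squares(lambda y:f(y*np.array(k)),np.zeros(4),loss='soft_l1',f_scale=.2).x*np.array(k)
    th=np.radians(x[2]); print('slip,lat,tilt,yaw',x,'foot centre lift',170*np.sin(th),'edge lift',180*np.sin(th),'rms px',np.sqrt((f(x)**2).mean()))
E
python3 chk.py 6
```

```text
8.125 [540.44  34.52  60.29] [179.82   0.13  85.99] [ -0.26 -10.31   7.51] [-1.12  0.18  0.01] 16.99226197880316
plate headings 86.280136 86.16261 width 219.2255118299183 wedge heading 86.2923 86.36805
lat of wedge x= 0 -1.7439969914900075
lat of wedge x= 100 -1.6040750152627652
lat of wedge x= 150 -1.534114027149144
wedge pose [540.85  33.72  12.3   86.6 ] x from edge -105.7569934066602 tcp -104.98431104408651
top 16 median flow [-1.84 -0.17]
scene 15 median flow [0.95 0.69]
slip,lat,tilt,yaw [3.82 0.27 0.62 0.1 ] foot centre lift 1.834735543598747 edge lift 1.9426611638104379 rms px 12.715605043430212
slip,lat,tilt,yaw [ 3.84 -0.    0.62  0.  ] foot centre lift 1.8372821101516952 edge lift 1.9453575283959126 rms px 12.709217775643243
```

Request:
{"op": "carry_out", "data": {
  "commands": [
    [[0,3,0,0,0,0,0],[0,6,0,0,0,0,0],[0,9,0,0,0,0,0],[0,9,0,0,0,0,0]]
  ]
}}

```text
time: 8.78
tool_pos: [541.1, 43.8, 60.3]
tcp_rot: [179.8, 0.1, 86.0]
ft_force: [-0.4, -7.8, 7.2]
finger_gap: 17.4
```

```bash
sed -i "s/ok=st.ravel()>0;/ok=(st.ravel()>0)\&(np.linalg.norm(q-p,axis=2).ravel()<6);/" chk.py; python3 chk.py 7; python3 - <<'E'
import cv2,numpy as np
a=cv2.imread('pics/scene7.png')[170:310,280:420]; b=cv2.imread('pics/top7.png')[155:255,195:345]
cv2.imwrite('pics/b7.png',np.hstack([cv2.resize(a,(400,400),interpolation=cv2.INTER_CUBIC),cv2.copyMakeBorder(cv2.resize(b,(400,267),interpolation=cv2.INTER_CUBIC),0,133,0,0,cv2.BORDER_CONSTANT)]))
E
```

```text
8.775 [541.05  43.84  60.29] [179.83   0.1   86.  ] [-0.41 -7.84  7.21] [-0.78  0.2   0.01] 17.415650600005524
plate headings 86.22989 86.169876 width 219.2114771362769 wedge heading 86.31964 86.41524
lat of wedge x= 0 -1.8119561525041945
lat of wedge x= 100 -1.6069816083517026
lat of wedge x= 150 -1.5044943362755703
wedge pose [540.39  40.6   -7.15  86.  ] x from edge -98.92230267252714 tcp -95.65054144788688
top 14 median flow [-2.3  -0.22]
scene 12 median flow [1.07 0.63]
slip,lat,tilt,yaw [3.97 0.55 1.16 0.34] foot centre lift 3.4347839801134405 edge lift 3.6368300965907014 rms px 0.413333354748726
slip,lat,tilt,yaw [3.95 0.   1.19 0.  ] foot centre lift 3.538370006684311 edge lift 3.7465094188422117 rms px 0.4484438756747201
```

View pics/b7.png

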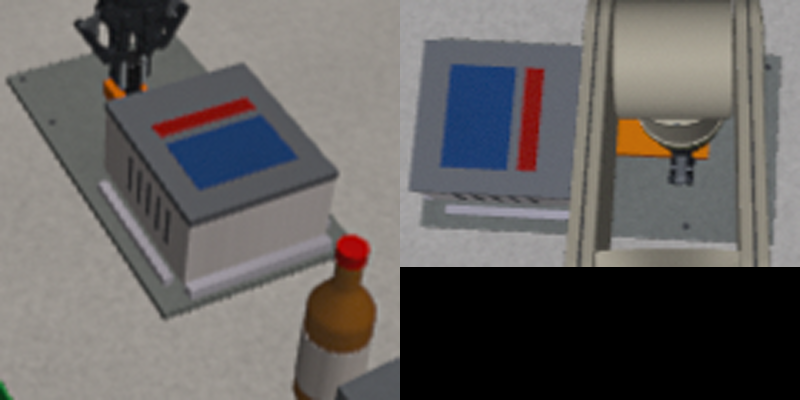

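The top view shows the instrument square on the plate, with the arm over the wedge. The scene view shows it seated between the rails. Next I'll check the band in the wrist view.

View pics/wrist7.png

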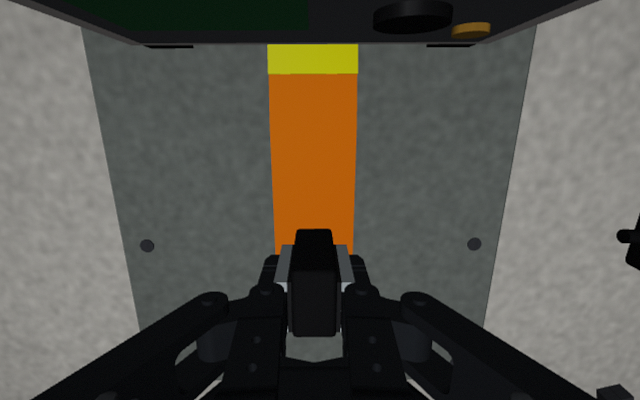

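```bash
cat > edge.py <<'E'
from h import *
import sys
im=cv2.imread(f'pics/wrist{sys.argv[1]}.png')[:,:,::-1].copy(); c=viewer.calibration('wrist'); 
H=cv2.cvtColor(im,cv2.COLOR_RGB2HSV).astype(np.float32); V=H[:,:,2]
def row(ch,u0,r0,r1):
    p=ch[r0:r1,u0-3:u0+4].mean(1); g=np.abs(np.gradient(p)); k=g.argmax(); s=slice(max(k-2,0),k+3); return r0+(g[s]*np.arange(r0,r1)[s]).sum()/g[s].sum()
for u in(280,312,345):
    a=row(V,u,35,55); b=row(H[:,:,0],u,62,85)
    f=lambda x:[535.39+x*0,0]
    # wedge frame from the band's rear line (x=87.5, z=15.5): world points, then intersect the edge ray with the slope
    P=cast(c,[[u,b]],12+15.5)[0]; o,d=ray(c,[[u,a]]); d=d[0]; h=np.radians(86.35); U=np.array([np.cos(h),np.sin(h)])
    # height over slope: z-12 = 15.5-0.2*((p-P).U)
    k=(12+15.5-0.2*((o[:2]-P[:2])@U)-o[2])/(d[2]+0.2*(d[:2]@U)); q=o+k*d; x=87.5+(q[:2]-P[:2])@U
    print(u,'rows',a,b,'edge at wedge x',x,'thickness',q[2]-12)
E
python3 edge.py 7
```

```text
280 rows 78.60496122354097 135.91667101954886 edge at wedge x 113.60774359696173 thickness 10.278451280607669
312 rows 78.57183527193766 135.67532244595614 edge at wedge x 113.51728079382897 thickness 10.296543841234211
345 rows 78.44745934330668 135.34545455979907 edge at wedge x 113.42557269290376 thickness 10.314885461419237
```

```bash
sed -i 's/return r0+(g/return (g/' edge.py; python3 edge.py 7
```

```text
280 rows 43.60496122354097 73.91667101954886 edge at wedge x 100.44230561557788 thickness 12.911538876884407
312 rows 43.57183527193766 73.67532244595614 edge at wedge x 100.35546182812239 thickness 12.92890763437552
345 rows 43.447459343306676 73.34545455979907 edge at wedge x 100.26859470489617 thickness 12.946281059020748
```

The edge sits at wedge x ≈ 100.4 mm, so the edge lift is about 4.9 mm and the foot-centre lift about 4.65 mm. I'll push 1.5 mm more and let it settle.

Request:
{"op": "carry_out", "data": {
  "commands": [
    [[0,1,0,0,0,0,0],[0,1.5,0,0,0,0,0],[0,1.5,0,0,0,0,0],[0,1.5,0,0,0,0,0],[0,1.5,0,0,0,0,0]]
  ]
}}

```text
time: 9.55
tool_pos: [541.1, 45.0, 60.3]
tcp_rot: [179.8, 0.1, 86.0]
ft_force: [0.8, -8.8, 7.3]
finger_gap: 17.0
```

```bash
python3 chk.py 8; python3 edge.py 8
```

```text
9.55 [541.14  45.01  60.29] [179.83   0.12  85.99] [ 0.76 -8.82  7.27] [-1.02  0.18  0.04] 16.95234247034917
plate headings 86.28058 86.19869 width 219.19812729044568 wedge heading 86.22456 86.27076
lat of wedge x= 0 -1.7727091359133738
lat of wedge x= 100 -1.7767803570898195
lat of wedge x= 150 -1.778815967678156
wedge pose [540.43  41.34 -10.    86.  ] x from edge -98.17845264967987 tcp -94.4755003070775
top 14 median flow [-2.29 -0.22]
scene 12 median flow [1.04 0.59]
slip,lat,tilt,yaw [3.67 0.5  1.34 0.31] foot centre lift 3.9838329127580625 edge lift 4.218176025273243 rms px 0.36585899074779943
slip,lat,tilt,yaw [3.7  0.   1.35 0.  ] foot centre lift 4.000170274288488 edge lift 4.235474408070163 rms px 0.3863315285590466
280 rows 46.4508001238286 73.82819594974917 edge at wedge x 99.19345528783415 thickness 13.161308942433152
312 rows 46.45137031930495 73.65217382344497 edge at wedge x 99.12060689680823 thickness 13.175878620638343
345 rows 46.013691813801046 73.34545455979907 edge at wedge x 99.17643652459918 thickness 13.16471269508017
```

View pics/wrist8.png

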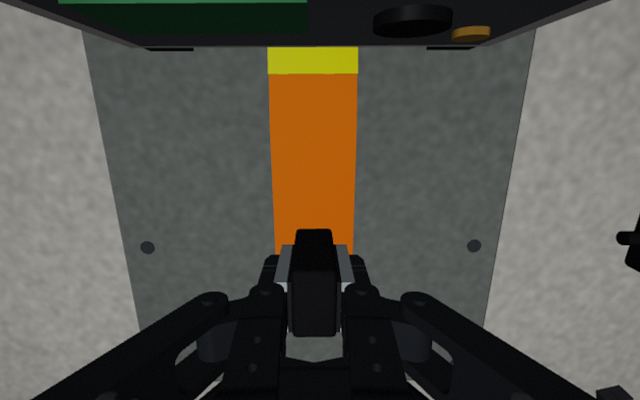

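The instrument's lower edge crosses the yellow band at row 46, with the band's rear line at row 74. The edge is level, and both feet (columns ~170 and ~450) hang clear. I'm handing in.

```bash
python3 -c "
from bench import r
print(r.hand_in()); s=r.sense(); print(s['time'],s['tool_pos'],s['ft_force'],s['finger_gap'])"
```

```text
the job is handed in; nothing more can be done
None
the job is handed in; nothing more can be done
```

I gripped the wedge by its black grip, laid it flat on the bare half of the plate and slid it straight in under the instrument's front edge. I handed in at 9.7 s with the grip still closed and pushing.

**Last checks:**
- **Lift:** the front edge sits on the yellow band at wedge x ≈ 99 mm, where the wedge is 13.2 mm thick. That lifts the edge about 5.2 mm and puts the front feet about 4.9 mm clear.
- **Alignment:** the wedge is about 1.8 mm to the −y side of the plate's centre line and parallel to it within about 0.1°.
- **Instrument:** it slipped back about 3.7–4 mm, which takes it to the stop bar.
- **Forces:** steady at about 9 N of push and 7 N downwards, and the tool height stayed constant through the whole push.

**Disagreement:** tracking the lid in the top and scene cameras gave a lower lift, about 4.0 mm at the feet, and about 0.3° of yaw. I trusted the close wrist view instead, because its edge position matched the arm's position and the wedge's slope. I did not measure the rear feet directly.

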